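Stow the torque wrench and prove the ammo box is latched

TASK

Draw the short torque wrench out from under the low plywood riser by its rubber grip and set it down clear of the riser, then let go, take it again by its bare steel shank, lay it (do not drop it) inside the open grey ammo-style box and let go. Swing the lid shut and press its front edge down until the swing latch snaps over, then take the handle on top and give it a firm tug straight up to check that the catch held; if the lid gives, press it down harder and tug again. Finish with the lid shut and latched on the wrench, everything let go, and the other things on the shelf left where they were.

Things in the scene. Friction and masses are not known exactly. Their poses are not given: they have to be found in the camera images.
- ammo_box: Low grey steel ammo-style box, open at the top, fixed: 170 (x) x 250 (y) x 85 (z) mm outside, walls and floor 5 mm. Origin: centre of its underside on the shelf (z = 0). x points from its latch side (front) to its hinge side, y along the hinge, z up. The hinge line is parallel to y through (+85, 0, +85) mm.
- latch_nose (a point): Nose of the spring swing latch outside the middle of the box's front wall. It needs no handling: the tooth under the lid's front edge pushes it aside and it snaps over the tooth by itself. How far it is set in differs from start to start: a push of 7 to 14 N down at the lid's front takes the lid home.
- lid (a joint): Lid angle (rad): 0 shut, 1.57 upright, stop 1.85; starts at 1.55 to 1.8. Grey steel plate 6 mm thick, 258 mm along the hinge, reaching 176 mm from it; top face 91 mm above the shelf when shut. The stiff hinge (0.2 N m) leaves it where it is put, so an unlatched lid does not spring up. From about 0.10 rad the tooth rides on the latch. Latched, it has about 0.012 rad of play.
- lid_front (a point): Point on the lid's outer (upper) face on its centre line, 155 mm from the hinge line, 21 mm short of the front edge: press anywhere along this line parallel to the hinge, beside the handle. Axes are the lid's: equal to the box's when shut; z is the outer face's normal.
- pull_grip (a point): Centre of the round bar of the handle on the lid's outer face: 12 mm diameter, 70 mm long, parallel to the hinge, 115 mm from the hinge line, 34 mm above the outer face, on a post 28 mm either side of the centre. Axes are the lid's. With the lid open the handle points away, to the far side.
- pull (a joint): How far the handle is drawn up out of the lid against its own spring (m): 0 at rest, 2500 N/m, stop at 0.007. A firm tug is 8 N or more (over 3.2 mm), held a moment; lifting an unlatched lid takes about 5 N.
- riser: Low plywood riser (bridge) fixed on the shelf: board 240 (x) x 140 (y) x 15 mm, its underside 55 mm and its top 70 mm above the shelf, on a 15 mm panel at each x end, open on both y sides. Origin: centre of its footprint at z = 0. The wrench sticks out of its +y side.
- wrench_mid (a point): Short torque wrench, loose, 0.45 kg, 195 mm long, lying flat: the middle of its bare steel shank, 15 mm above its underside, near the balance point. x runs from head to rubber grip. Shank 18 mm wide, bare from x -37 to +32 mm; round head 40 mm across, 30 mm high, centred at x -57 mm; rubber grip 26 x 26 mm, x +33 to +118 mm. Head and shank start under the riser.
- wrench_grip (a point): Point in the wrench's rubber grip, 83 mm along x from wrench_mid, 13 mm above the underside: exposed at the start, about 65 mm out from the riser's edge. Same axes.
- cup: Bystander: translucent green plastic cup, 72 mm across, 100 mm high, on the riser. Origin: centre of its underside.
- nut0: Bystander: nickel lug nut, 21 mm hexagon, 32 mm high, standing. Origin: centre of its underside.
- nut1: Bystander: lug nut as nut0.
- nut2: Bystander: lug nut as nut0.
- nut_tin: Bystander: round steel tin 100 mm across, 22 mm high, with the other three lug nuts in it, tops 35 mm high. Origin: centre of its underside.
- spray_can: Bystander: bare metal spray can, 64 mm across, 170 mm high. Origin: centre of its underside.
- tape_roll: Bystander: grey tape roll lying flat, 100 mm across, 24 mm high. Origin: centre of its underside.
Not all that is in view belongs to the job. Leave any blue look-alike of the part that bears wrench_mid alone.

How it is judged (in metres and radians):
On the way, in this order (a step that is already met when the one before it is completed fails the run):
1. the wrench lies on the shelf clear of the riser, let go (y of wrench_mid in the frame of riser above 0.14 m and height (world z) of wrench_mid below 0.022 m and contact force between the fingers and wrench below 0.3 N), for 0.15 s.
2. the wrench lies in the box, let go (x of wrench_mid in the frame of ammo_box between -0.08 and 0.08 m and y of wrench_mid in the frame of ammo_box between -0.12 and 0.12 m and height (world z) of wrench_mid below 0.045 m and contact force between the fingers and wrench below 0.3 N), for 0.15 s.
3. the lid is down on the box (value of joint lid below 0.025 rad), for 0.15 s.
4. the handle is tugged up firmly (8 N or more) and the catch holds the lid (value of joint pull above 0.0032 m and value of joint lid below 0.025 rad), for 0.2 s.
At the end, for the whole second after the job is handed in: The wrench rests inside the box (middle of its shank within the walls and less than 45 mm above the shelf), the lid is within 0.025 rad of shut, held by its latch, and the handle is let go and back at rest (x of wrench_mid in the frame of ammo_box between -0.08 and 0.08 m and y of wrench_mid in the frame of ammo_box between -0.12 and 0.12 m and height (world z) of wrench_mid below 0.045 m and linear speed of wrench below 0.02 m/s and value of joint lid below 0.025 rad and value of joint pull below 0.001 m); the robot touches nothing.
It fails at once if the wrench is dropped into the box (horizontal distance between wrench_mid and ammo_box below 0.08 m and height (world z) of wrench_mid below 0.07 m and linear speed of wrench above 0.8 m/s).
It fails at once if a bystander is knocked away (moved over 30 mm) (distance of any of cup, nut0, nut1, nut2, nut_tin, spray_can, tape_roll from where it was at the start of the episode above 0.03 m).
It also fails if it takes over 72 s, if anything falls off the work surface, if the arm or the gripper's body presses on something with over 40 N, if the wrist force passes 120 N, or if a joint passes its speed limit or range.

ROBOT

A 7-joint arm with a two-finger parallel gripper is mounted at the origin on the work surface. World frame = base frame: x ahead of the robot, y to its left, z up, the work surface at z = 0. Lengths are in mm, angles in rad, forces in N, time in s.
With the tool pointing down it reaches from about 425 to 975 mm from the base axis. Payload 16.7 kg.
Tool frame: the origin (TCP) lies at the very end of the fingers, on their centre line; the grasp point (between the pads) lies 19 mm behind it; z points along the fingers, y is the line along which they close (so a half turn about z gives the same grasp; the last joint's range is limited). The gripper opens to 85 mm and grips with 20 to 120 N. Pads are 22 mm wide; open, the fingers measure 114 mm over their backs; the gripper's body (76 mm by 85 mm) begins 54 mm behind the grasp point. The pads swing forward as they close: fully open they stand 13 mm farther back than shut.
Start: joints at [-1.339, 0.426, 0.074, 1.606, -0.034, 1.111, -0.067], TCP at [251.501, 626.357, 231.302] pointing down, gripper open.
Joint ranges: [-2.85, 2.85], [-0.5, 2.14], [-1.23, 1.37], [0.21, 2.46], [-1.02, 4.16], [0.16, 2.05], [-2.73, 2.73]. Speed limits (rad/s): [1.89, 1.89, 2.39, 2.39, 3.01, 3.01, 3.01].

INTERFACE

Orientations are given as a rotation vector (axis times angle).
In Python, from plant import robot gives the robot as it stands.
- The arm moves only by the tool arm_command, never from a script. Its arguments are lists of equal length, an entry for each row: "xyz": the shift along the world's x, y, z normalised to -1 to 1, where 1 is 30 cm, a list of three; "turn": the turn, a rotation vector about the world's x, y, z normalised to -1 to 1, where 1 is pi/2 rad, a list of three. A call has 1 to 5 rows; each row is the pose to reach, as a shift and turn from the pose commanded when the call began; what a row does not reach only later rows make up. A row lasts 1/8 s, in which the tool goes at most 62.5 mm and 10.7 degrees, less where a joint would pass 70% of its speed; a pose out of reach is approached as far as the arm can. A call with a number of a shift or a turn outside -1 to 1 is refused whole. A call with a gripper value outside its range is refused whole. "jaw" is the closure, from 0 (fully open) to 1 (shut), set as the call begins (left out, the last holds). The fingers move at their own pace and stop on an object; "grip_force" is the grip in N (left out, the last holds). Time passes only in rows, so rows that repeat a pose let the fingers close. It gives the time, the measured TCP pose, the force, the opening and the grip force at its end, in the units of the state.
- robot.get_obs(): the state, without advancing time (a new reading comes with each control period).
- robot.camera(name): name is "scene" or "side" or "wrist"; returns (picture, depth): 400x640x3 uint8, blue, green, red; 400x640 float32, mm along the optical axis (not along the pixel's ray), 0 where there is no reading.
- robot.camera_info(name): a dict with "fov_y" (degrees; the focal length in pixels is half the picture's height over the tangent of half this angle, whatever the lens; pixels are square), "cx", "cy" (the principal point, pixels), "pose" (4x4, takes a point from camera to world coordinates); the wrist camera has in their place "T_tool_cam" (4x4, takes a point from camera to tool coordinates, whose origin is the TCP and whose axes are the flange's). Camera axes: x right, y down, z forward; pixel columns grow to the right and rows downward; lengths in mm; the calibration is good to about 2 mm. A picture is of the moment at which its call begins: read the wrist's pose just before it. camera_info takes no time and is no camera call.
- robot.hand_in(): hands the job in; it is judged then, once.
The state is a dict: "t": time; "joints": joint angles; "dq": joint speeds; "effort": joint torques, N m; "eef_pos": TCP position; "tool_rot": TCP orientation; "contact_force": force on the tool from outside, world axes, zero at the start; "wrist_torque": the same for the moment, N m; "grip_width": finger opening in mm; "gripper_force": force on a finger pad.
Only numpy, scipy, OpenCV 4.12 (cv2) and the standard library are available. Lean on these libraries where they do the work, as an engineer would, in place of code of your own. Each camera call takes 0.05 s, during which the arm holds its last target. There are 200 camera calls.

## Working session

There is one attempt and no reset: what is moved stays moved. The work goes in short steps, Python scripts to look and compute and a tool call to move; the robot and the scene stay as the last step left them, time stands still between calls to the robot, and variables do not carry over. Pictures are saved under pics/ and viewed, at most 10 in all, crops included, and the job is handed in when it is done.

Besides the shell and the picture viewer there is one more tool, called after "Call:" as a command line: name --argument value ..., lists and objects as JSON in quotes. arm_command: Moves the arm, as the interface text tells. Scaled input: -1 to 1 covers 30 cm each way for a shift and pi/2 rad each way for a turn. Its arguments: {"type":"object","properties":{"xyz":{"type":"array"},"turn":{"type":"array"},"jaw":{"type":"number"},"grip_force":{"type":"number"}},"required":["xyz","turn"]}

```bash
ls; mkdir -p pics; cat > h.py <<'E'
import numpy as np, cv2
from plant import robot
from scipy.spatial.transform import Rotation as R
def snap(n):
    o=robot.get_obs(); im,d=robot.camera(n); i=robot.camera_info(n)
    if 'pose' in i: T=np.array(i['pose'])
    else:
        B=np.eye(4);B[:3,:3]=R.from_rotvec(o['tool_rot']).as_matrix();B[:3,3]=o['eef_pos'];T=B@np.array(i['T_tool_cam'])
    f=200/np.tan(np.radians(i['fov_y'])/2)
    v,u=np.mgrid[:400,:640]
    P=np.stack([(u-i['cx'])/f*d,(v-i['cy'])/f*d,d],-1)@T[:3,:3].T+T[:3,3]
    P[d==0]=np.nan
    return im,d,P,T,f,i
E
python3 - <<'E'
from h import *
for n in ('scene','side','wrist'):
    im,d,P,T,f,i=snap(n); cv2.imwrite(f'pics/{n}0.png',im); np.savez(f'{n}0.npz',im=im,P=P,d=d,T=T)
    print(n,T[:3,3].round(),T[:3,2].round(2),f,{k:v for k,v in i.items() if k not in('pose','T_tool_cam')})
print(robot.get_obs())
E
```

```text
pics
scene [1146.   15. 1143.] [-0.54  0.03 -0.84] 365.841649560972 {'fov_y': 57.32949739079942, 'cx': 315.4194713471404, 'cy': 199.85999163004908}
side [ 120. -682. 1071.] [ 0.28  0.57 -0.77] 472.6444877427833 {'fov_y': 45.871403084931615, 'cx': 314.5741101631573, 'cy': 201.89671532989897}
wrist [178. 657. 373.] [ 0.29 -0.12 -0.95] 353.2880621341151 {'fov_y': 59.02929177670474, 'cx': 321.67204907317426, 'cy': 194.13534553130535}
{'t': 0.15, 'joints': array([-1.33849419,  0.42660485,  0.07386269,  1.6064081 , -0.03408041,
        1.11079309, -0.06704473]), 'dq': array([ 5.25262793e-05, -1.86577967e-03,  8.92979603e-04, -9.02928846e-04,
        1.63458659e-04, -2.12288642e-03,  6.44829071e-04]), 'effort': array([ 2.42854840e-03, -9.50314379e+01,  3.76258090e+00, -4.63766170e+01,
        1.91935699e-02,  7.83105846e-03, -5.57952762e-05]), 'eef_pos': array([251.42082162, 626.11853916, 230.78355904]), 'tool_rot': array([-5.96035614e-01, -3.08443102e+00,  1.49062326e-03]), 'contact_force': array([ 0.28268056,  1.21691996, -0.26448517]), 'wrist_torque': array([0.01795919, 0.04042423, 0.0046339 ]), 'gripper_force': 0.0, 'grip_width': 85.53086864557574}
```

View pics/scene0.png

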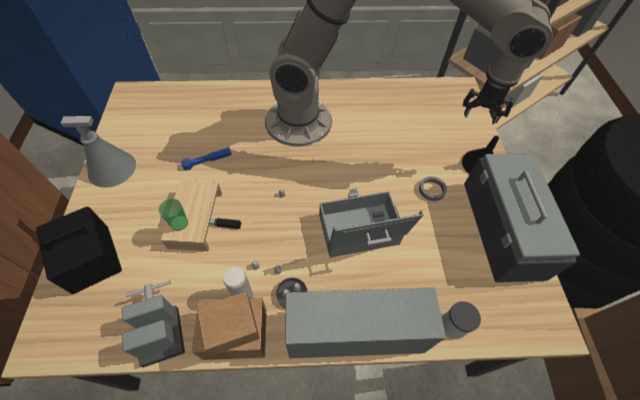

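View pics/side0.png

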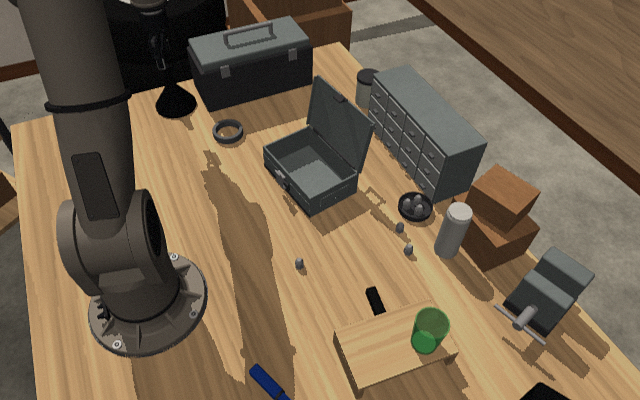

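The scene view shows the riser at (190,215) with the wrench's black grip at (225,223). The open box is at (362,225) with its hinge on the far side, a nut is at (281,193), two more are at (255,265) and (277,269), and the tape is at (432,188). Next I'll measure these.

```bash
python3 - <<'E'
from h import *
from scipy import ndimage
for n in ('scene','side'):
    z=np.load(n+'0.npz'); im,P=z['im'],z['P']
    X,Y,Z=P[...,0],P[...,1],P[...,2]
    print(n)
    mx=im.max(-1).astype(int)
    def show(nm,m,rect=True):
        l,k=ndimage.label(m)
        for j in range(1,k+1):
            s=l==j
            if s.sum()<12: continue
            p=P[s]; r=cv2.minAreaRect(p[:,:2].astype(np.float32))
            print(nm,s.sum(),'c',np.round(r[0]),'size',np.round(r[1]),'ang',round(r[2],1),'z',np.percentile(p[:,2],[5,50,95]).round())
    work=(X>300)&(X<800)&(Y>-450)&(Y<430)
    grip=work&(Z>8)&(Z<40)&(mx<60)&(Y<50)
    show('dark',grip)
    show('riser',work&(Z>62)&(Z<76)&(Y<0)&(im[...,2]>im[...,0]+30))
    show('boxrim',work&(Z>79)&(Z<90)&(Y>0))
    show('lid',work&(Z>95)&(Y>0))
    show('low',work&(Z>10)&(Z<45)&~grip)
E
```

```text
scene
dark 170 c [ 508. -252.] size [86. 22.] ang 80.7 z [11. 24. 28.]
riser 2086 c [ 480. -371.] size [141. 243.] ang 84.8 z [66. 69. 73.]
boxrim 238 c [464. 210.] size [267. 103.] ang 78.1 z [79. 83. 87.]
boxrim 56 c [557.  85.] size [126.   6.] ang 8.8 z [81. 85. 87.]
lid 1733 c [654. 224.] size [ 65. 259.] ang 6.5 z [112. 201. 260.]
low 26 c [ 375. -292.] size [13. 21.] ang 53.3 z [11. 25. 42.]
low 35 c [384. -66.] size [19. 17.] ang 65.6 z [11. 25. 34.]
low 369 c [459. 211.] size [246.  80.] ang 80.0 z [12. 28. 43.]
low 68 c [ 500. -261.] size [106.  19.] ang 88.5 z [15. 23. 29.]
low 319 c [620. 214.] size [256.  53.] ang 87.8 z [13. 28. 43.]
low 196 c [ 598. -380.] size [ 16. 138.] ang 0.4 z [12. 27. 43.]
low 42 c [ 667. -149.] size [18. 21.] ang 10.7 z [14. 26. 33.]
low 45 c [686. -75.] size [20. 20.] ang 59.9 z [15. 25. 33.]
low 58 c [731. -26.] size [89. 36.] ang 82.6 z [13. 18. 24.]
low 45 c [749. -15.] size [17. 19.] ang 2.4 z [16. 30. 36.]
low 12 c [761. -77.] size [ 2. 30.] ang 86.8 z [12. 19. 23.]
low 21 c [ 766. -155.] size [ 5. 28.] ang 80.2 z [14. 30. 40.]
low 32 c [
[... 810 characters left out ...]
.2 z [11. 22. 42.]
low 541 c [516. 102.] size [ 99. 231.] ang 65.2 z [12. 27. 43.]
low 20 c [775.  15.] size [10. 46.] ang 75.0 z [18. 21. 23.]
low 63 c [779. -19.] size [18. 22.] ang 45.2 z [12. 27. 37.]
low 64 c [743. -17.] size [21. 20.] ang 65.4 z [14. 27. 35.]
low 66 c [762. -50.] size [20. 20.] ang 76.6 z [11. 27. 37.]
low 61 c [682. -79.] size [17. 20.] ang 54.8 z [13. 24. 33.]
low 191 c [ 749. -197.] size [35. 64.] ang 38.7 z [12. 27. 43.]
low 61 c [ 663. -151.] size [20. 19.] ang 77.7 z [14. 25. 34.]
low 63 c [380. -68.] size [21. 18.] ang 9.8 z [13. 26. 35.]
low 224 c [ 360. -361.] size [ 14. 142.] ang 0.1 z [12. 28. 43.]
low 15 c [ 578. -446.] size [8. 3.] ang 82.2 z [13. 21. 36.]
```

Call:
arm_command --xyz '[[0.5,-0.75,0],[0.5,-0.75,0],[0.5,-0.75,0],[0.5,-0.75,0],[0.5,-0.75,0]]' --turn '[[0,0,-0.29],[0,0,-0.29],[0,0,-0.29],[0,0,-0.29],[0,0,-0.29]]' --jaw 0

```text
t: 0.78
eef_pos: [403.7, 397.8, 231.5]
tool_rot: [1.284, 2.867, -0.0]
contact_force: [-0.7, 0.1, 0.4]
grip_width: 85.2
gripper_force: 0.0
```

Call:
arm_command --xyz '[[0.2,-0.85,0.1],[0.2,-0.85,0.1],[0.2,-0.85,0.1],[0.2,-0.85,0.1],[0.2,-0.85,0.1]]' --turn '[[0,0,-0.29],[0,0,-0.29],[0,0,-0.29],[0,0,-0.29],[0,0,-0.29]]'

```text
t: 1.4
eef_pos: [462.2, 143.2, 262.0]
tool_rot: [1.897, 2.504, 0.002]
contact_force: [0.3, 0.4, -0.1]
grip_width: 85.3
gripper_force: 0.0
```

```bash
python3 - <<'E'
from h import *
im,d,P,T,f,i=snap('wrist'); cv2.imwrite('pics/wrist1.png',im); np.savez('wrist1.npz',im=im,P=P,d=d,T=T)
o=robot.get_obs();print(o['t'],o['eef_pos'],o['tool_rot'],o['joints'].round(2))
X,Y,Z=P[...,0],P[...,1],P[...,2]
print(np.nanmin(X),np.nanmax(X),np.nanmin(Y),np.nanmax(Y))
E
```

```text
1.45 [462.27535985 143.53737285 261.90840874] [1.89649583e+00 2.50424154e+00 1.32134844e-03] [-0.88  0.07  0.48  2.01 -0.04  1.07 -0.11]
101.53071704534688 824.7407063365833 -348.39199567438567 357.6565413589866
```

View pics/wrist1.png

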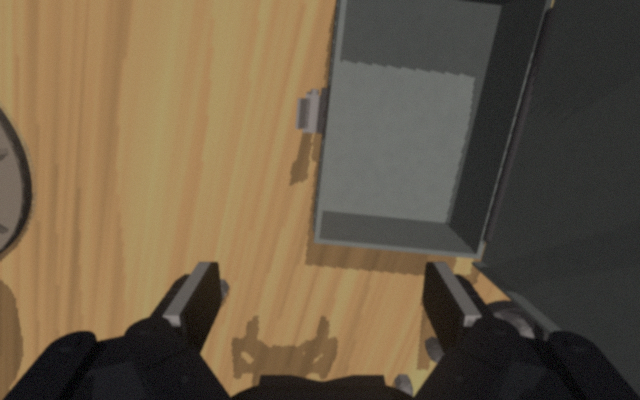

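The box's near corners are at (316,242) and (480,257), its front edge runs up to (337,0), and the latch is at (318,112).

```bash
python3 - <<'E'
from h import *
z=np.load('wrist1.npz');T=z['T'];i=robot.camera_info('wrist');f=353.288
def ray(u,v,h):
    r=T[:3,:3]@[(u-i['cx'])/f,(v-i['cy'])/f,1]; return (T[:3,3]+r*(h-T[2,3])/r[2])[:2]
for n,u,v in(('FL',316,242),('BL',480,257),('F0',337,0),('B',548,0),('latch',320,112)): print(n,ray(u,v,85).round(1))
a,b=ray(337,0,85)-ray(316,242,85);yaw=np.degrees(np.arctan2(-a,b));print(yaw)
for n in('scene','side'):
    zz=np.load(n+'0.npz');P=zz['P'].reshape(-1,3);P=P[(P[:,2]>81)&(P[:,2]<88)&(P[:,1]>50)&(P[:,1]<380)&(P[:,0]>400)&(P[:,0]<680)]
    c,s=np.cos(np.radians(yaw)),np.sin(np.radians(yaw))
    x=P[:,0]*c+P[:,1]*s;y=-P[:,0]*s+P[:,1]*c
    print(n,np.percentile(x,[0,2,10,50,90,98,100]).round(),np.percentile(y,[0,2,10,50,90,98,100]).round())
m=ray(316,242,85)
print('centre', m+85*np.array([c,s])+125*np.array([-s,c]))
E
```

```text
FL [478.4  70.2]
BL [642.8  98.8]
F0 [437.6 282.3]
B [601.6 328.3]
latch [448.1 193.5]
10.880777277783796
scene [455. 460. 478. 488. 597. 655. 661.] [-25. -24. -22.  97. 223. 226. 229.]
side [458. 465. 480. 543. 648. 651. 654.] [-29. -26. -23.  84. 222. 226. 229.]
centre [538.25565955 208.9683127 ]
```

Call:
arm_command --xyz '[[0.15,-0.95,0],[0.15,-0.95,0],[0.15,-0.95,0],[0.15,-0.95,0],[0.15,-0.95,0]]' --turn '[[0,0,-0.28],[0,0,-0.28],[0,0,-0.28],[0,0,-0.28],[0,0,-0.28]]'

```text
t: 2.08
eef_pos: [507.1, -139.8, 261.2]
tool_rot: [2.393, 2.034, -0.0]
contact_force: [1.3, 1.3, 0.5]
grip_width: 85.5
gripper_force: 0.0
```

```bash
python3 - <<'E'
from h import *
im,d,P,T,f,i=snap('wrist'); X,Y,Z=P[...,0],P[...,1],P[...,2]
o=robot.get_obs();print(o['t'],o['eef_pos'],o['tool_rot'],o['joints'].round(2), R.from_rotvec(o['tool_rot']).as_matrix().round(3))
m=(im.max(-1)<70)&(Z>12)&(Z<40)&(X>440)&(X<570)&(Y>-340)&(Y<-180)
r=cv2.minAreaRect(P[m][:,:2].astype(np.float32));print(m.sum(),r)
m=(Z>64)&(Z<76)&(Y<-200)
r=cv2.minAreaRect(P[m][:,:2].astype(np.float32));print(m.sum(),r)
cv2.imwrite('pics/wrist2.png',im)
E
```

```text
2.125 [ 507.28157867 -143.70354654  261.44649458] [ 2.39499367e+00  2.03001679e+00 -1.13859702e-03] [-0.51  0.18  0.76  1.93 -0.14  1.08  0.14] [[ 0.164  0.986  0.001]
 [ 0.986 -0.164 -0.002]
 [-0.002  0.001 -1.   ]]
1427 ((507.63153076171875, -255.44015502929688), (93.63159942626953, 23.97736167907715), 81.22218322753906)
15163 ((591.990966796875, -325.84710693359375), (477.52734375, 235.32264709472656), 3.0996785163879395)
```

Call:
arm_command --xyz '[[0.005,-0.36,-0.1],[0.005,-0.36,-0.25],[0.005,-0.36,-0.45],[0.005,-0.36,-0.6],[0.005,-0.36,-0.7]]' --turn '[[0,0,0],[0,0,0],[0,0,0],[0,0,0],[0,0,0]]'

```text
t: 2.75
eef_pos: [507.6, -244.6, 47.8]
tool_rot: [-2.39, -2.034, 0.003]
contact_force: [1.2, -0.3, 0.6]
grip_width: 85.6
gripper_force: 0.0
```

Call:
arm_command --xyz '[[0,0,-0.08],[0,0,-0.15],[0,0,-0.15]]' --turn '[[0,0,0],[0,0,0],[0,0,0]]'

```text
t: 3.12
eef_pos: [507.7, -245.5, 4.9]
tool_rot: [-2.391, -2.034, 0.002]
contact_force: [-0.6, 0.6, -0.7]
grip_width: 85.1
gripper_force: 0.0
```

Call:
arm_command --xyz '[[0,0,0],[0,0,0],[0,0,0],[0,0,0],[0,0,0]]' --turn '[[0,0,0],[0,0,0],[0,0,0],[0,0,0],[0,0,0]]' --jaw 1 --grip_force 50

```text
t: 3.75
eef_pos: [508.3, -246.6, 7.0]
tool_rot: [2.394, 2.034, 0.001]
contact_force: [-2.9, 1.9, 10.7]
grip_width: 24.7
gripper_force: 49.4
```

Call:
arm_command --xyz '[[0,0,0.007],[0.02,0.13,0.007],[0.04,0.27,0.007],[0.06,0.4,0.007],[0.083,0.54,0.007]]' --turn '[[0,0,0],[0,0,0],[0,0,0],[0,0,0],[0,0,0]]'

```text
t: 4.38
eef_pos: [532.8, -83.4, 8.4]
tool_rot: [-2.394, -2.034, 0.0]
contact_force: [1.0, -0.5, -4.7]
grip_width: 24.6
gripper_force: 49.5
```

Call:
arm_command --xyz '[[0,0.04,0],[0,0.04,-0.006],[0,0.04,-0.006]]' --turn '[[0,0,0],[0,0,0],[0,0,0]]'

```text
t: 4.75
eef_pos: [533.2, -73.0, 7.0]
tool_rot: [-2.394, -2.034, -0.002]
contact_force: [0.9, 4.5, 4.0]
grip_width: 25.0
gripper_force: 50.6
```

Call:
arm_command --xyz '[[0,0,0],[0,0,0],[0,0,0],[0,0,0],[0,0,0]]' --turn '[[0,0,0],[0,0,0],[0,0,0],[0,0,0],[0,0,0]]' --jaw 0

```text
t: 5.38
eef_pos: [532.9, -72.7, 6.6]
tool_rot: [2.394, 2.034, -0.0]
contact_force: [-0.6, -0.2, -0.3]
grip_width: 85.4
gripper_force: 0.0
```

Call:
arm_command --xyz '[[0,0,0.15],[0,0,0.3],[0,-0.15,0.45],[-0.02,-0.3,0.6],[-0.04,-0.35,0.6]]' --turn '[[0,0,0],[0,0,0],[0,0,0],[0,0,0],[0,0,0]]'

```text
t: 6.0
eef_pos: [521.7, -180.6, 189.5]
tool_rot: [2.394, 2.029, 0.005]
contact_force: [-0.7, 0.3, -0.6]
grip_width: 85.4
gripper_force: 0.0
```

```bash
python3 - <<'E'
from h import *
im,d,P,T,f,i=snap('scene'); X,Y,Z=P[...,0],P[...,1],P[...,2]
print(robot.get_obs()['eef_pos'])
im2,d2,P2,*_=snap('wrist')
cv2.imwrite('pics/both3.png',np.vstack([im[120:320,50:450],cv2.resize(im2,(400,250))]))
for I,P in((im,P),(im2,P2)):
    X,Y,Z=P[...,0],P[...,1],P[...,2]
    w=(X>420)&(X<620)&(Y>-280)&(Y<0)&(Z>12)&(Z<40)
    g=w&(I.max(-1)<70)
    for m in (w,g): print(m.sum(),cv2.minAreaRect(P[m][:,:2].astype(np.float32)))
E
```

```text
[ 520.13891358 -181.2719017   188.08743217]
422 ((521.2360229492188, -132.21910095214844), (193.8380584716797, 37.95318603515625), 82.48716735839844)
167 ((535.5663452148438, -80.3789291381836), (87.2869873046875, 24.294214248657227), 77.20018768310547)
6467 ((523.7548828125, -136.12942504882812), (186.7593994140625, 38.583709716796875), 80.73001098632812)
3772 ((526.234130859375, -131.4380340576172), (177.364990234375, 27.538665771484375), 82.26764678955078)
```

View pics/both3.png

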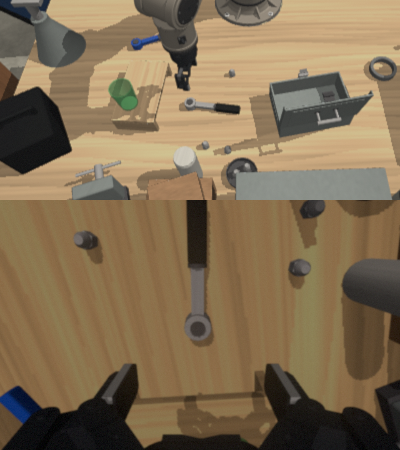

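The wrench lies clear of the riser, with its shank at about (520,-154). I'll take it by the shank.

Call:
arm_command --xyz '[[-0.003,0.08,-0.1],[-0.003,0.08,-0.25],[-0.003,0.08,-0.45],[-0.003,0.08,-0.595],[-0.003,0.08,-0.595]]' --turn '[[0,0,0],[0,0,0],[0,0,0],[0,0,0],[0,0,0]]'

```text
t: 6.72
eef_pos: [517.3, -152.4, 4.9]
tool_rot: [-2.39, -2.032, 0.008]
contact_force: [0.3, -0.4, 0.7]
grip_width: 85.8
gripper_force: 0.0
```

Call:
arm_command --xyz '[[0,0,0],[0,0,0],[0,0,0],[0,0,0],[0,0,0]]' --turn '[[0,0,0],[0,0,0],[0,0,0],[0,0,0],[0,0,0]]' --jaw 1 --grip_force 70

```text
t: 7.35
eef_pos: [520.5, -153.4, 9.1]
tool_rot: [2.394, 2.035, 0.002]
contact_force: [-4.0, 3.4, 18.8]
grip_width: 16.1
gripper_force: 68.8
```

Call:
arm_command --xyz '[[0,0,0.1],[0,0,0.27],[0,0,0.45],[0,0,0.6],[0,0,0.6]]' --turn '[[0,0,0],[0,0,0],[0,0,0],[0,0,0],[0,0,0]]'

```text
t: 7.98
eef_pos: [521.3, -153.8, 190.9]
tool_rot: [2.392, 2.033, 0.007]
contact_force: [0.2, -0.1, -5.8]
grip_width: 16.0
gripper_force: 71.0
```

```bash
python3 - <<'E'
from h import *
im,d,P,*_=snap('scene');o=robot.get_obs();print(o['eef_pos'],o['t'])
cv2.imwrite('pics/s4.png',im[100:320,50:450])
X,Y,Z=P[...,0],P[...,1],P[...,2]
w=(X>420)&(X<620)&(Y>-60)&(Y<50)&(Z>100)&(Z<260)&(im.max(-1)<70)
print(w.sum(),cv2.minAreaRect(P[w][:,:2].astype(np.float32)),np.percentile(Z[w],[5,50,95]))
E
```

```text
[ 520.40430093 -153.22592935  188.93760482] 8.025
73 ((538.89453125, -48.74247741699219), (21.618797302246094, 27.24886131286621), 87.94741821289062) [192.12837872 205.81364768 209.71842359]
```

View pics/s4.png

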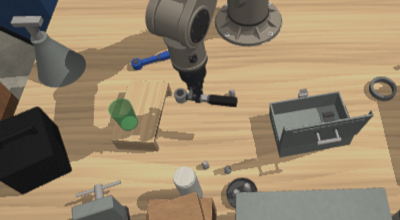

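Call:
arm_command --xyz '[[0.01,0.15,0.02],[0.02,0.3,0.02],[0.03,0.45,0.02],[0.03,0.6,0.02]]' --turn '[[0,0,0.03],[0,0,0.06],[0,0,0.1],[0,0,0.1]]'

```text
t: 8.52
eef_pos: [528.0, 27.8, 192.6]
tool_rot: [-2.225, -2.216, 0.003]
contact_force: [1.0, 0.1, -4.2]
grip_width: 16.1
gripper_force: 70.8
```

Call:
arm_command --xyz '[[0.02,0.2,0],[0.035,0.4,0],[0.035,0.54,0],[0.035,0.54,0],[0.035,0.54,0]]' --turn '[[0,0,0.06],[0,0,0.11],[0,0,0.11],[0,0,0.11],[0,0,0.11]]'

```text
t: 9.15
eef_pos: [538.8, 187.5, 192.7]
tool_rot: [-2.027, -2.399, 0.004]
contact_force: [0.5, -1.1, -4.3]
grip_width: 16.2
gripper_force: 70.8
```

```bash
python3 - <<'E'
from h import *
im,d,P,*_=snap('scene');o=robot.get_obs();print(o['eef_pos'],o['t'],o['joints'].round(2),o['grip_width'],R.from_rotvec(o['tool_rot']).as_matrix()[:,1].round(3))
im2=snap('wrist')[0]
cv2.imwrite('pics/s5.png',np.hstack([im[100:320,250:470],cv2.resize(im2,(352,220))]))
E
```

```text
[539.01864782 187.01926858 193.10325614] 9.2 [-0.99  0.35  0.68  1.91 -0.26  0.97 -0.02] 15.897054227879341 [ 0.986  0.166 -0.002]
```

View pics/s5.png

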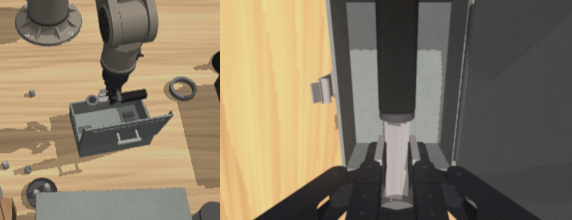

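The wrench is centred between the box walls (wrist view: walls at x≈340 and 460, wrench at 397) and lies parallel to them. I'll lower it.

Call:
arm_command --xyz '[[0,0,-0.12],[0,0,-0.24],[0,0,-0.36],[0,0,-0.46],[0,0,-0.52]]' --turn '[[0,0,0],[0,0,0],[0,0,0],[0,0,0],[0,0,0]]'

```text
t: 9.88
eef_pos: [539.1, 187.1, 36.8]
tool_rot: [-2.029, -2.398, 0.002]
contact_force: [-0.8, -0.4, -5.2]
grip_width: 16.3
gripper_force: 70.7
```

Call:
arm_command --xyz '[[0,0,-0.04],[0,0,-0.065],[0,0,-0.08],[0,0,-0.08]]' --turn '[[0,0,0],[0,0,0],[0,0,0],[0,0,0]]'

```text
t: 10.38
eef_pos: [539.8, 188.5, 14.5]
tool_rot: [2.027, 2.4, 0.001]
contact_force: [0.5, 0.3, -5.2]
grip_width: 15.9
gripper_force: 70.8
```

Call:
arm_command --xyz '[[0,0,-0.006],[0,0,-0.006]]' --turn '[[0,0,0],[0,0,0]]'

```text
t: 10.62
eef_pos: [540.0, 188.5, 14.1]
tool_rot: [-2.027, -2.399, -0.003]
contact_force: [-10.0, -2.3, 29.0]
grip_width: 16.1
gripper_force: 75.3
```

Call:
arm_command --xyz '[[0,0,0],[0,0,0],[0,0,0],[0,0,0]]' --turn '[[0,0,0],[0,0,0],[0,0,0],[0,0,0]]' --jaw 0.3

```text
t: 11.12
eef_pos: [539.5, 188.4, 12.3]
tool_rot: [2.027, 2.4, -0.0]
contact_force: [0.3, -0.1, 0.3]
grip_width: 59.8
gripper_force: 0.0
```

Call:
arm_command --xyz '[[0,0,0.1],[0,0,0.25],[0,0,0.45],[0,0,0.65],[0,0,0.65]]' --turn '[[0,0,0],[0,0,0],[0,0,0],[0,0,0],[0,0,0]]'

```text
t: 11.75
eef_pos: [541.5, 189.0, 211.5]
tool_rot: [2.026, 2.399, 0.01]
contact_force: [0.9, 0.6, -1.2]
grip_width: 59.7
gripper_force: 0.0
```

```bash
python3 - <<'E'
from h import *
im,d,P,*_=snap('wrist');o=robot.get_obs();print(o['eef_pos'],o['t'],o['joints'].round(2))
im2,d2,P2,*_=snap('scene'); im3,d3,P3,*_=snap('side')
cv2.imwrite('pics/s6.png',np.hstack([im[:,:],cv2.resize(im3[60:260,220:420],(400,400))])[::1])
c,s=np.cos(np.radians(10)),np.sin(np.radians(10))
for n,P in(('sc',P2),('si',P3)):
    D=P-[538,209,0]; x=D[...,0]*c+D[...,1]*s; y=-D[...,0]*s+D[...,1]*c; z=P[...,2]
    m=(x>40)&(x<150)&(abs(y)<128)&(z>105)&(z<275)
    for h in range(110,270,25):
        q=m&(abs(z-h)<12); print(n,h,q.sum(),np.nanpercentile(x[q],[5,25,50,75,95]).round() if q.sum() else '')
    print(np.percentile(z[m],99.5),np.percentile(y[m],[1,99]).round())
    q=m&(x>105)&(z>150);print('handle?',q.sum(),np.median(P[q],0))
E
```

```text
[540.25622479 188.85557893 209.08586214] 11.8 [-1.01  0.33  0.7   1.9  -0.26  1.   -0.03]
sc 110 107 [93. 95. 96. 97. 98.]
sc 135 151 [ 97.  98.  99. 100. 102.]
sc 160 169 [100. 102. 103. 105. 106.]
sc 185 281 [106. 107. 109. 139. 147.]
sc 210 222 [109. 111. 112. 113. 117.]
sc 235 268 [112. 115. 116. 117. 117.]
sc 260 383 [ 59. 104. 115. 117. 118.]
270.60064892688087 [-125.  122.]
handle? 1122 [652.51826956 226.19046173 222.28963109]
si 110 272 [85. 87. 88. 90. 91.]
si 135 342 [88. 90. 92. 93. 95.]
si 160 304 [ 93.  95.  96.  97. 100.]
si 185 283 [ 97.  99. 100. 101. 103.]
si 210 279 [101. 103. 104. 105. 108.]
si 235 276 [105. 107. 108. 110. 111.]
si 260 289 [ 48.  94. 111. 113. 116.]
272.51997371436516 [-119.  109.]
handle? 566 [654.94504698 173.84955302 238.99972034]
```

View pics/s6.png

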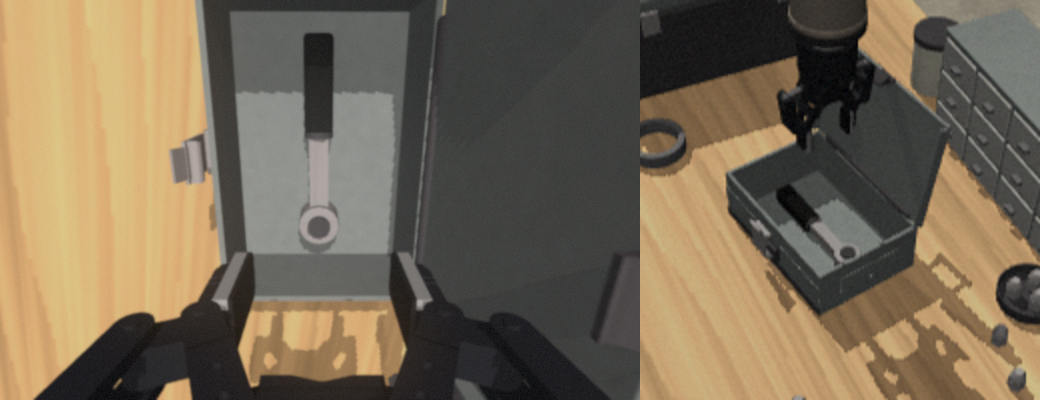

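The wrench lies flat inside the box. Before going behind the lid, I'll check how much room there is and work out the sweep waypoints.

```bash
python3 - <<'E'
from h import *
for n in('scene','side'):
    P=np.load(n+'0.npz')['P'];m=(P[...,2]>50)&(P[...,0]>720)&(P[...,0]<1000)&(P[...,1]>20)&(P[...,1]<420)
    q=P[m];print(n,np.percentile(q,[1,50,99],axis=0).round())
c,s=np.cos(np.radians(10)),np.sin(np.radians(10));y=-75
p=np.array([540.3,188.9,209.1])
for x,z in((100,310),(150,310),(150,230),(106,235),(50,231),(8,210),(-27,177),(-52,136),(-66,104),(-70,91)):
    w=np.array([538+x*c-y*s,209+x*s+y*c,z]);print(x,w.round(),((w-p)/300).round(3));p=w
E
```

```text
scene [[826.  23.  60.]
 [906. 188. 198.]
 [954. 356. 203.]]
side [[813.  23.  54.]
 [832. 171. 197.]
 [950. 353. 203.]]
100 [650. 153. 310.] [ 0.364 -0.121  0.336]
150 [699. 161. 310.] [0.164 0.029 0.   ]
150 [699. 161. 230.] [ 0.     0.    -0.267]
106 [655. 154. 235.] [-0.144 -0.025  0.017]
50 [600. 144. 231.] [-0.184 -0.032 -0.013]
8 [559. 137. 210.] [-0.138 -0.024 -0.07 ]
-27 [524. 130. 177.] [-0.115 -0.02  -0.11 ]
-52 [500. 126. 136.] [-0.082 -0.014 -0.137]
-66 [486. 124. 104.] [-0.046 -0.008 -0.107]
-70 [482. 123.  91.] [-0.013 -0.002 -0.043]
```

Call:
arm_command --xyz '[[0,0,0.2],[0,0,0.38],[0.2,-0.05,0.38],[0.4,-0.09,0.38],[0.55,-0.09,0.38]]' --turn '[[0,0,0],[0,0,0],[0,0,0],[0,0,0],[0,0,0]]' --jaw 1

```text
t: 12.52
eef_pos: [706.2, 160.1, 319.0]
tool_rot: [-2.028, -2.398, 0.004]
contact_force: [-0.7, 1.4, 1.4]
grip_width: -0.0
gripper_force: 0.0
```

Call:
arm_command --xyz '[[0,0,0],[0,0,-0.15],[0,0,-0.29],[0,0,-0.29]]' --turn '[[0,0,0],[0,0,0],[0,0,0],[0,0,0]]'

```text
t: 13.02
eef_pos: [702.0, 161.4, 230.5]
tool_rot: [-2.025, -2.397, 0.009]
contact_force: [-0.1, -0.4, 0.6]
grip_width: 0.1
gripper_force: 0.0
```

Call:
arm_command --xyz '[[-0.08,-0.012,0.01],[-0.165,-0.025,0.015],[-0.25,-0.04,0.012],[-0.35,-0.057,0.005],[-0.42,-0.07,-0.025]]' --turn '[[0,0,0],[0,0,0],[0,0,0],[0,0,0],[0,0,0]]'

```text
t: 13.65
eef_pos: [578.2, 140.3, 228.8]
tool_rot: [2.027, 2.4, 0.004]
contact_force: [0.6, 0.5, 1.3]
grip_width: -0.0
gripper_force: 0.4
```

Call:
arm_command --xyz '[[-0.067,-0.01,-0.042],[-0.12,-0.02,-0.09],[-0.18,-0.03,-0.15],[-0.225,-0.037,-0.22],[-0.26,-0.045,-0.285]]' --turn '[[0,0,0],[0,0,0],[0,0,0],[0,0,0],[0,0,0]]'

```text
t: 14.28
eef_pos: [500.5, 127.2, 142.2]
tool_rot: [-2.027, -2.4, -0.003]
contact_force: [-0.4, 0.1, -0.2]
grip_width: -0.3
gripper_force: 0.0
```

```bash
python3 - <<'E'
from h import *
im,d,P,*_=snap('side');o=robot.get_obs();print(o['eef_pos'],o['t'],o['contact_force'])
c,s=np.cos(np.radians(10)),np.sin(np.radians(10))
D=P-[538,209,0]; x=D[...,0]*c+D[...,1]*s; y=-D[...,0]*s+D[...,1]*c; z=P[...,2]
for a in range(-90,100,20):
    m=(abs(x-a)<8)&(abs(y)<120)&(abs(y)>45)&(z>60); print(a,m.sum(),np.nanpercentile(z[m],[25,50,75]).round() if m.sum() else '')
cv2.imwrite('pics/s7.png',im[40:280,180:480])
E
```

```text
[498.41902819 126.52176606 140.04751954] 14.325 [-2.42981113 -0.88063874 -2.47382702]
-90 1179 [238. 347. 400.]
-70 771 [145. 279. 371.]
-50 495 [138. 225. 340.]
-30 359 [131. 222. 370.]
-10 260 [123. 126. 221.]
10 133 [116. 117. 119.]
30 92 [109. 110. 112.]
50 83 [102. 104. 105.]
70 73 [94. 96. 98.]
90 23 [90. 90. 92.]
```

View pics/s7.png

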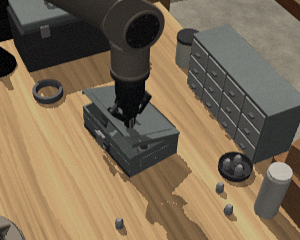

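The lid is at about 0.34 rad and following the finger. I'll push it down and press.

Call:
arm_command --xyz '[[-0.02,0,-0.05],[-0.04,-0.005,-0.1],[-0.05,-0.005,-0.14],[-0.05,-0.005,-0.16]]' --turn '[[0,0,0],[0,0,0],[0,0,0],[0,0,0]]'

```text
t: 14.82
eef_pos: [486.2, 125.2, 93.1]
tool_rot: [2.027, 2.399, 0.001]
contact_force: [1.2, -0.6, 1.3]
grip_width: -0.1
gripper_force: 0.3
```

Call:
arm_command --xyz '[[0,0,-0.006],[0,0,-0.012],[0,0,-0.012],[0,0,-0.012]]' --turn '[[0,0,0],[0,0,0],[0,0,0],[0,0,0]]'

```text
t: 15.32
eef_pos: [485.6, 125.2, 90.6]
tool_rot: [-2.027, -2.399, -0.001]
contact_force: [-9.6, -2.8, 29.8]
grip_width: -0.0
gripper_force: 15.1
```

Call:
arm_command --xyz '[[0,0,0.15],[0,0,0.3],[0.04,0,0.45],[0.07,0.05,0.45],[0.07,0.05,0.45]]' --turn '[[0,0,0],[0,0,0],[0,0,0],[0,0,0],[0,0,0]]' --jaw 0.1

```text
t: 15.95
eef_pos: [506.6, 141.6, 224.3]
tool_rot: [-2.025, -2.402, 0.0]
contact_force: [0.0, -0.8, -0.1]
grip_width: 76.8
gripper_force: 0.0
```

```bash
python3 - <<'E'
from h import *
im,d,P,*_=snap('wrist');o=robot.get_obs();print(o['eef_pos'],o['t'],o['contact_force'])
z=P[...,2];m=(z>112)&(z<140)&(abs(P[...,0]-508)<60)&(abs(P[...,1]-204)<60)
print(m.sum(),cv2.minAreaRect(P[m][:,:2].astype(np.float32)),np.percentile(z[m],[5,50,95]))
m=(z>85)&(z<98)&(P[...,1]>240)&(P[...,1]<320);x=P[...,0]
for a in(470,510,550,590):
  q=m&(abs(x-a)<10);print(a,q.sum(),np.median(z[q]))
cv2.imwrite('pics/s8.png',im)
E
```

```text
[505.97085195 140.55895862 223.76972725] 16.0 [-0.32967305 -0.62547151  0.17554977]
1933 ((509.3466491699219, 201.49888610839844), (12.01542854309082, 69.91051483154297), 9.494590759277344) [126.38786271 130.08483326 131.74092012]
470 1321 93.06329420239615
510 1599 93.06506205614028
550 1868 93.02824632076465
590 2082 92.9435743020965
```

View pics/s8.png

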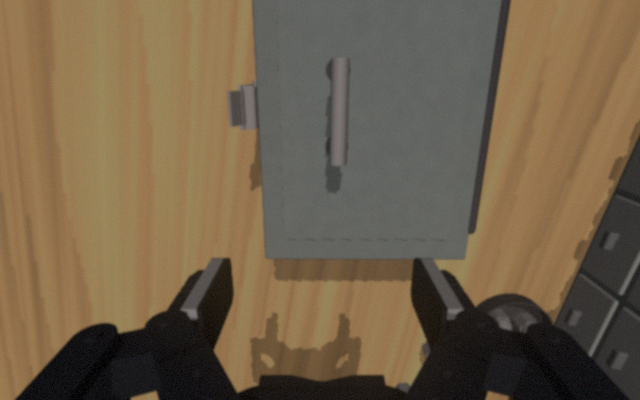

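The lid is flat and shut. The handle bar, seen at (340,110), is at (509,201), so I'll take it there.

Call:
arm_command --xyz '[[0.01,0.2,0],[0.01,0.203,-0.12],[0.01,0.203,-0.25],[0.01,0.203,-0.38],[0.01,0.203,-0.39]]' --turn '[[0,0,0],[0,0,0],[0,0,0],[0,0,0],[0,0,0]]'

```text
t: 16.62
eef_pos: [507.5, 199.6, 105.0]
tool_rot: [-2.028, -2.398, 0.009]
contact_force: [-0.8, -0.4, 1.0]
grip_width: 76.7
gripper_force: 0.0
```

Call:
arm_command --xyz '[[0,0,0],[0,0,0],[0,0,0],[0,0,0],[0,0,0]]' --turn '[[0,0,0],[0,0,0],[0,0,0],[0,0,0],[0,0,0]]' --jaw 1 --grip_force 60

```text
t: 17.25
eef_pos: [508.5, 201.4, 108.4]
tool_rot: [-2.026, -2.398, 0.001]
contact_force: [-12.0, -1.5, 17.0]
grip_width: 9.8
gripper_force: 58.6
```

Call:
arm_command --xyz '[[0,0,0.01],[0,0,0.02],[0,0,0.02],[0,0,0.02]]' --turn '[[0,0,0],[0,0,0],[0,0,0],[0,0,0]]'

```text
t: 17.75
eef_pos: [508.9, 201.3, 113.3]
tool_rot: [-2.027, -2.4, 0.002]
contact_force: [-5.6, 2.8, -8.5]
grip_width: 9.9
gripper_force: 58.4
```

Call:
arm_command --xyz '[[0,0,0.008],[0,0,0.008],[0,0,0.008],[0,0,0.008]]' --turn '[[0,0,0],[0,0,0],[0,0,0],[0,0,0]]'

```text
t: 18.25
eef_pos: [508.9, 201.3, 115.7]
tool_rot: [-2.027, -2.4, 0.002]
contact_force: [-4.3, 3.0, -14.3]
grip_width: 9.9
gripper_force: 58.3
```

```bash
python3 - <<'E'
from h import *
im,d,P,*_=snap('side');o=robot.get_obs();print(o['eef_pos'],o['t'],o['contact_force'])
c,s=np.cos(np.radians(10)),np.sin(np.radians(10))
D=P-[538,209,0]; x=D[...,0]*c+D[...,1]*s; y=-D[...,0]*s+D[...,1]*c; z=P[...,2]
for a in range(-70,90,20):
    m=(abs(x-a)<8)&(abs(y)<120)&(abs(y)>70)&(z>80)&(z<120); print(a,m.sum(),np.nanmedian(z[m]).round(1))
E
```

```text
[508.88230235 201.31024194 115.67782009] 18.3 [ -4.54228414   2.7819549  -13.80736158]
-70 146 93.8
-50 136 93.8
-30 94 93.4
-10 93 93.3
10 74 92.9
30 73 93.0
50 76 93.2
70 66 91.4
```

The catch holds at 14 N. I'll ease back down, let go and retreat.

Call:
arm_command --xyz '[[0,0,-0.01],[0,0,-0.02],[0,0,-0.026],[0,0,-0.026]]' --turn '[[0,0,0],[0,0,0],[0,0,0],[0,0,0]]'

```text
t: 18.8
eef_pos: [508.6, 201.3, 108.6]
tool_rot: [-2.026, -2.398, 0.002]
contact_force: [-14.4, 0.4, 7.4]
grip_width: 10.0
gripper_force: 61.0
```

Call:
arm_command --xyz '[[0,0,0],[0,0,0],[0,0,0],[0,0,0]]' --turn '[[0,0,0],[0,0,0],[0,0,0],[0,0,0]]' --jaw 0

```text
t: 19.3
eef_pos: [509.8, 201.3, 108.4]
tool_rot: [2.027, 2.4, 0.001]
contact_force: [0.4, -0.2, 0.2]
grip_width: 80.8
gripper_force: 0.0
```

Call:
arm_command --xyz '[[0,0,0.1],[0,0,0.25],[0,0,0.4],[0,0,0.5],[0,0,0.5]]' --turn '[[0,0,0],[0,0,0],[0,0,0],[0,0,0],[0,0,0]]'

```text
t: 19.92
eef_pos: [510.5, 201.7, 260.4]
tool_rot: [2.027, 2.4, 0.006]
contact_force: [-0.7, 0.8, 0.2]
grip_width: 85.5
gripper_force: 0.0
```

Call:
arm_command --xyz '[[0,0,0],[0,0,0],[0,0,0],[0,0,0]]' --turn '[[0,0,0],[0,0,0],[0,0,0],[0,0,0]]'

```text
t: 20.42
eef_pos: [509.4, 201.1, 257.9]
tool_rot: [-2.028, -2.4, 0.001]
contact_force: [0.4, 0.6, -0.5]
grip_width: 85.3
gripper_force: 0.0
```

```bash
python3 - <<'E'
from h import *
im,d,P,*_=snap('side')
c,s=np.cos(np.radians(10)),np.sin(np.radians(10))
D=P-[538,209,0]; x=D[...,0]*c+D[...,1]*s; y=-D[...,0]*s+D[...,1]*c; z=P[...,2]
for a in (-70,-30,10,60):
    m=(abs(x-a)<8)&(abs(y)<120)&(abs(y)>50)&(z>80)&(z<120); print(a,m.sum(),np.nanmedian(z[m]).round(1))
m=(abs(x+30)<12)&(abs(y)<40)&(z>105)&(z<150);print('handle top',np.percentile(z[m],[50,90]))
o=robot.get_obs();print(o['eef_pos'],o['t'],o['contact_force'],np.abs(o['dq']).max())
E
```

```text
-70 204 92.3
-30 193 92.7
10 188 92.2
60 180 92.2
handle top [128.57377279 132.02697336]
[509.46642836 201.14946291 258.05218741] 20.475 [-0.39781981  0.02273882 -0.12201267] 0.003303868944040604
```

```bash
python3 -c "
from plant import robot
print(robot.hand_in())"
```

```text
the job is handed in; nothing more can be done
None
```

I handed the job in at about 20.5 s of the 72 s allowed: the wrench is lying in the box, the lid is shut and latched (it held a 14 N tug), and the gripper is open and clear; no verdict came back, I did not re-measure the bystanders at the end, and one picture I viewed was 1040 pixels wide, over the 800 limit.

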